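# Set the bolt dispenser to three and dispense

## Robot

A 6-joint arm with a two-finger parallel gripper is mounted at the origin on the work surface. World frame = base frame: x ahead of the robot, y to its left, z up, the work surface at z = 0. Lengths are in m, angles in rad, forces in N, time in s.
With the tool pointing down it reaches from about 0.35 to 0.725 m from the base axis. Payload 4.3 kg.
Tool frame: the origin (TCP) lies at the very end of the fingers, on their centre line; the grasp point (between the pads) lies 19 mm behind it; z points along the fingers, y is the line along which they close (so a half turn about z gives the same grasp; the last joint's range is limited). The gripper opens to 85 mm and grips with 20 to 120 N. Pads are 22 mm wide; open, the fingers measure 114 mm over their backs; the gripper's body (76 mm by 85 mm) begins 54 mm behind the grasp point. The pads swing forward as they close: fully open they stand 13 mm farther back than shut.
Start: joints at [1.089, 0.377, 0.081, 1.274, 0, 1.46], TCP at [0.209, 0.536, 0.231] pointing down, gripper open.
Joint ranges: [-2.72, 2.72], [-0.84, 1.66], [-1.02, 1.22], [-1.77, 2.12], [-1.37, 1.28], [-3.14, 3.14]. Speed limits (rad/s): [2.57, 2.57, 3.14, 3.14, 3.14, 3.14].

## Interface

Orientations are given as a unit quaternion [w, x, y, z].
In Python, from workcell import goto, move_linear, move_joints, move_gripper, sleep, ik, get_obs, get_image, camera_params, Unreachable, sign_off gives the robot as it stands. Calls block until the motion is done:
- goto(position, orientation): joint-space move of the TCP to a pose.
- move_linear(position, max_speed=0.15, frame=None, guard=None): straight line of the TCP; frame=None keeps the orientation; max_speed is the mean speed in m/s. With guard (N) it stops when the force on the tool has changed by that much, and returns True; else False.
- move_joints(angles): joint-space move.
- move_gripper(opening, force=None): finger opening in m; force is the grip in N (None keeps the last); returns when the fingers have stopped.
- sleep(seconds).
- ik(position, orientation): joint angles nearest the present ones, or None.
- get_obs(): the state.
- get_image(name): name is "scene" or "side" or "wrist"; returns (picture, depth): 480x640x3 uint8, red, green, blue; 480x640 float32, m along the optical axis (not along the pixel's ray), 0 where there is no reading.
- camera_params(name): a dict with "fx", "fy", "cx", "cy" (pixels), "pose" (4x4, takes a point from camera to world coordinates); the wrist camera has in their place "hand_eye" (4x4, takes a point from camera to tool coordinates, whose origin is the TCP and whose axes are the flange's). Camera axes: x right, y up, looking along -z (the intrinsics and any distortion apply to the point x, -y, -z); pixel columns grow to the right and rows downward; lengths in m; the calibration is good to about 2 mm. A picture is of the moment at which its call begins: read the wrist's pose just before it. camera_params takes no time and is no camera call.
A pose or a line that the arm cannot do raises Unreachable and nothing moves.
- sign_off(): hands the job in; it is judged then, once.
The state is a dict: "t": time; "joints": joint angles; "qd": joint speeds; "effort": joint torques, N m; "position": TCP position; "ee_rot": TCP orientation; "force": force on the tool from outside, world axes, zero at the start; "wrist_torque": the same for the moment, N m; "finger_gap": finger opening in m; "finger_force": force on a finger pad.
Only numpy, scipy, OpenCV 4.12 (cv2) and the standard library are available. Lean on these libraries where they do the work, as an engineer would, in place of code of your own. Each camera call takes 0.05 s, during which the arm holds its last target. There are 200 camera calls.

## Task

The red portion lever of the counter-top bolt dispenser is parked at its zero end. Push it with the fingertips, without gripping it, along its slot through the clicks and stop in the third notch, without letting it run on into the fourth; then press the green dispense button down and let it come up again. Leave the lever in the third notch and everything else on the counter where it stands.

Things in the scene. Friction and masses are not known exactly. Their poses are not given: they have to be found in the camera images.
- feeder: bolt dispenser, fixed to the counter, turned up to 30 degrees either way: grey deck box 180 mm (its x) by 450 mm (its y, -180 to +270 mm), 70 mm high; on its +y end a translucent hopper (y 150 to 260 mm, rim 100 mm above the deck), with a low blue tray on the table in front of it (-x). Origin at table height under the middle of the lever's slot; z up, +y is the way the lever is pushed.
- lever (a joint): position of the red portion lever along its slot, in m: 0 at the zero end where it is parked (a stop and a notch), growing along the dispenser's +y. Notches lie 16 mm apart: 0.016, 0.032, 0.048 (the third), 0.064, 0.080 (far stop).
- lever_grip (a point): centre of the lever's red block, which is 34 mm (dispenser's x) by 16 mm (dispenser's y) and 36 mm high, on a thin 10 mm stalk. The point lies 35 mm above the deck (105 mm above the table), the block's top 18 mm higher and its underside 18 mm lower. It moves with the lever, at dispenser x = 0, y = -40 mm + joint value; axes as the dispenser's.
- dispense (a joint): travel of the green dispense button in m: 0 up, 0.006 fully down, which takes about 5 N; it springs back up. Pressed from 0.004.
- dispense_top (a point): centre of the top face of the green button (32 mm across, in a black housing on the deck, pressed straight down) at dispenser x = 0, y = -135 mm, 95 mm behind the middle of the parked lever, 22 mm above the deck (92 mm above the table).
- carton_white: loose open carton of bolts, 85 x 85 mm, 50 mm high, white with a red band, standing on the table beyond the dispenser; origin at the centre of its underside. A bystander: leave it alone.
- carton_blue: loose open carton of bolts, 85 x 85 mm, 50 mm high, blue, standing on the table beyond the dispenser; origin at the centre of its underside. A bystander: leave it alone.
- carton_brown: loose open carton of bolts, 85 x 85 mm, 50 mm high, brown with a red band, standing on the table beyond the dispenser; origin at the centre of its underside. A bystander: leave it alone.
- bolt: loose steel hexagon bolt standing on its head on the deck, 45 mm tall, head 29 mm across, near the far end of the lever's slot, 54 to 70 mm from the slot's line on the +x side (at dispenser y = 77 to 113 mm); origin at the centre of its underside. A bystander: leave it alone.
- yellow_box: loose yellow box 60 x 90 mm, 45 mm high, on the table past the button end of the dispenser; origin at the centre of its underside. A bystander: leave it alone.
- driver: loose screwdriver with an orange handle lying on the table on the robot's side of the dispenser. A bystander: leave it alone.
- jar: loose jar 56 mm across, 75 mm high, on the table past the button end of the dispenser; origin at the centre of its underside. A bystander: leave it alone.
- scale (a point): middle of the slot, on the deck's top (70 mm above the table). Six white ticks on either side of the slot mark the parked place and the five notches. Between notches the lever resists with 5 to 8 N at most, a quarter of the way on; past half-way it snaps forward into the next notch by itself. It stays in a notch when let go (up to 1 mm off its centre).

How it is judged:
By the outcome, as a careful person would: the job done as asked, in the order asked, and still so for the second after the job is handed in, with the robot touching nothing.
It also fails if it takes over 58 s, if anything falls off the work surface, if the arm or the gripper's body presses on something with over 40 N, if the wrist force passes 120 N, or if a joint passes its speed limit or range.

## Working session

There is one attempt and no reset: what is moved stays moved. The work goes in short steps, each a Python script; the robot and the scene stay as the last script left them, time stands still between calls to the robot, and variables do not carry over. Pictures are saved under pics/ and viewed, at most 10 in all, crops included, and the job is handed in when it is done.

```bash
mkdir -p pics; cat > h.py <<'E'
import numpy as np, cv2
from workcell import *
def save(n,im): cv2.imwrite(f'pics/{n}.png',im[:,:,::-1])
def world(cam,P,d,u,v):
    z=d[int(v),int(u)]; x=(u-P['cx'])/P['fx']*z; y=(v-P['cy'])/P['fy']*z
    return (np.array(P['pose'])@[x,-y,-z,1])[:3]
E
python3 - <<'E'
from h import *
for n in('scene','side'):
    im,d=get_image(n); save(n,im); np.save(n+'_d.npy',d); P=camera_params(n); print(n,P)
o=get_obs(); print(o['t'],o['position'],o['ee_rot'])
print(camera_params('wrist'))
E
```

```text
scene {'fx': 478.56828722319483, 'fy': 478.56828722319483, 'cx': 320.18773686497366, 'cy': 245.09982295195894, 'pose': array([[-0.56488444, -0.55323743,  0.61223682,  1.05802017],
       [ 0.82508097, -0.36778686,  0.42892217,  0.33258076],
       [-0.01212314,  0.7474364 ,  0.66422274,  0.58246787],
       [ 0.        ,  0.        ,  0.        ,  1.        ]])}
side {'fx': 474.7901825561929, 'fy': 474.7901825561929, 'cx': 325.0188501621572, 'cy': 234.650558379826, 'pose': array([[-0.97967135,  0.15247944, -0.13036133,  0.5082774 ],
       [-0.19935135, -0.66730531,  0.71760899,  0.5315646 ],
       [ 0.02242981,  0.72900867,  0.68413688,  0.59341147],
       [ 0.        ,  0.        ,  0.        ,  1.        ]])}
0.1 [0.20860965 0.53521535 0.23044242] [-2.70670671e-04  1.84824635e-01  9.82771089e-01 -8.75888609e-04]
{'fx': 427.9912363473628, 'fy': 427.9912363473628, 'cx': 320.4738851448202, 'cy': 247.19620276081423, 'hand_eye': array([[-1.44833461e-03,  9.48006098e-01,  3.18248865e-01,
         8.12346965e-02],
       [ 9.99998666e-01,  1.13285694e-03,  1.17636676e-03,
        -8.62269505e-04],
       [ 7.54672426e-04,  3.18250145e-01, -9.48006475e-01,
        -1.42563155e-01],
       [ 0.00000000e+00,  0.00000000e+00,  0.00000000e+00,
         1.00000000e+00]])}
```

View pics/scene.png

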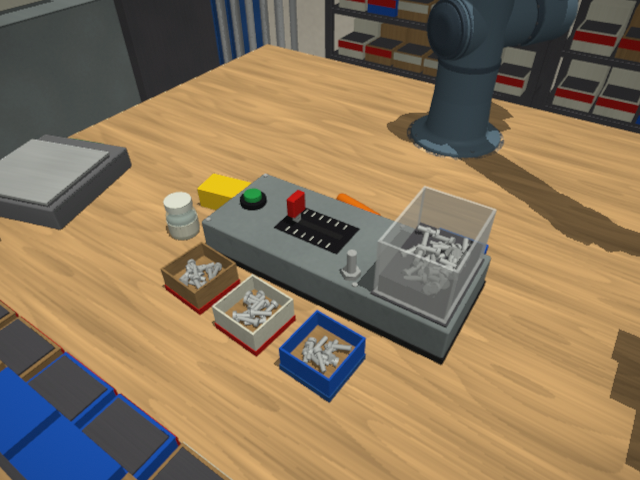

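View pics/side.png

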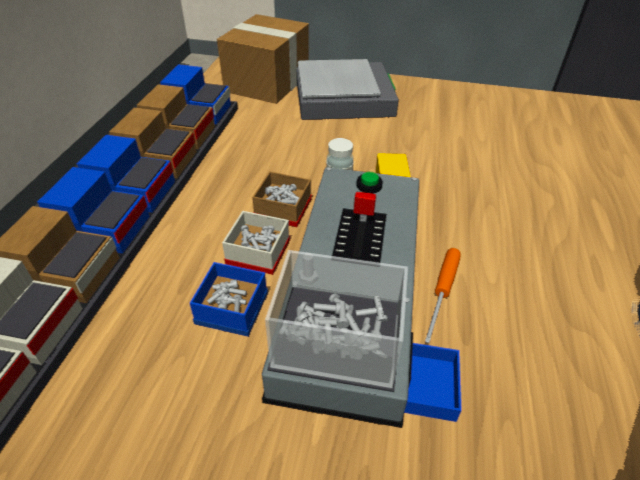

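The scene picture shows the button at about (253,195), the red lever at (296,204) and the bolt at (351,263), with the hopper at the right end. The side picture has the button at (370,180) and the lever at (365,203). Next I'll fit the dispenser pose from both views.

```bash
cat > m.py <<'E'
from h import *
for n,boxes in (('scene',dict(g=(238,183,268,208),r=(284,188,308,220),deck=(200,170,500,360))),('side',dict(g=(355,168,385,192),r=(350,190,380,218),deck=(260,165,425,410)))):
    im=cv2.imread(f'pics/{n}.png')[:,:,::-1].astype(int); d=np.load(n+'_d.npy'); P=camera_params(n)
    R,G,B=im[...,0],im[...,1],im[...,2]
    v,u=np.mgrid[:480,:640]; X=np.stack([(u-P['cx'])/P['fx']*d,-(v-P['cy'])/P['fy']*d,-d,np.ones_like(d)],-1)@np.array(P['pose']).T
    X=X[...,:3]
    def sel(b,m): 
        k=np.zeros_like(m); k[b[1]:b[3],b[0]:b[2]]=1; return X[k&m&(d>0)]
    g=sel(boxes['g'],(G>1.5*R)&(G>1.5*B)&(G>60)); t=g[g[:,2]>np.percentile(g[:,2],90)-.004]
    print(n,'green top',len(t),t.mean(0).round(4),(t.max(0)+t.min(0))/2, np.ptp(t,axis=0))
    r=sel(boxes['r'],(R>2*G)&(R>2*B)&(R>70)); t=r[r[:,2]>np.percentile(r[:,2],97)-.004]
    print(' red top',len(t),t.mean(0).round(4),cv2.minAreaRect(t[:,:2].astype(np.float32)),'z',r[:,2].min(),r[:,2].max())
    dk=sel(boxes['deck'],abs(X[...,2]-.07)<.005); dk=dk[(dk[:,0]<.8)]
    print(' deck',len(dk),np.median(dk[:,2]),cv2.minAreaRect(dk[:,:2].astype(np.float32)))
    bl=sel(boxes['deck'],(X[...,2]>.09)&(X[...,2]<.12)&(abs(R-B)<30))
    if n=='scene':
        k=sel((338,245,364,280),(X[...,2]>.085)&(X[...,2]<.13)); print(' bolt',k.mean(0),k.max(0))
E
python3 m.py; python3 -c "
import cv2
a=cv2.imread('pics/scene.png')[165:285,190:370]; cv2.imwrite('pics/c1.png',cv2.resize(a,None,fx=4,fy=4,interpolation=cv2.INTER_CUBIC))"
```

```text
scene green top 161 [ 0.5599 -0.1605  0.0914] [ 0.55836166 -0.16175609  0.09122455] [0.03272054 0.03046022 0.00504072]
 red top 128 [ 0.557  -0.0659  0.1223] ((0.5561107397079468, -0.06626446545124054), (0.034467414021492004, 0.017142172902822495), 4.26617431640625) z 0.06859700963881565 0.12409570986805696
 deck 12403 0.0698632682171243 ((0.5537091493606567, 0.01743851602077484), (0.18202455341815948, 0.449796199798584), 1.4350992441177368)
 bolt [0.61890119 0.07992174 0.1040333 ] [0.62373421 0.08536965 0.11649693]
side green top 150 [ 0.5559 -0.1594  0.0922] [ 0.55572759 -0.15993462  0.09205741] [0.02940582 0.03052318 0.00545243]
 red top 142 [ 0.5536 -0.0649  0.123 ] ((0.5536420941352844, -0.06561390310525894), (0.03239603713154793, 0.016660936176776886), 0.9570630788803101) z 0.06913695289158461 0.12560078735167812
 deck 11401 0.07068894153161487 ((0.5497925281524658, 0.018639713525772095), (0.18257766962051392, 0.4501192271709442), 1.4499626159667969)
```

View pics/c1.png

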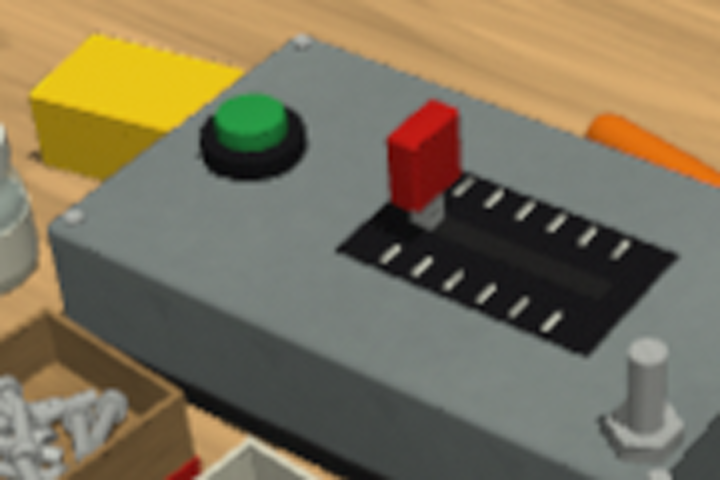

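Both views agree: dispenser yaw is about 1.45°, with the origin near (0.5535, −0.027). The lever is at about (0.555, −0.066) and the button at (0.5565, −0.161), both within 1.5 mm of what the geometry predicts. I'll close the gripper, go behind the lever and feel for contact.

```bash
cat >> h.py <<'E'
yaw=np.radians(1.45); ex=np.array([np.cos(yaw),np.sin(yaw),0]); ey=np.array([-np.sin(yaw),np.cos(yaw),0])
O=np.array([.5538,-.0265,0])
def D(x,y,z): return O+x*ex+y*ey+np.array([0,0,z])
phi=(np.pi/2+yaw)/2; Q=[0,np.cos(phi),np.sin(phi),0]
def st(): 
    o=get_obs(); p=np.array(o['position'])-O
    print('t%.2f y=%.4f x=%.4f z=%.4f'%(o['t'],p@ey,p@ex,p[2]),'F',np.round(o['force'],2)); return o
E
python3 - <<'E'
from h import *
move_gripper(0.0)
p=np.array(get_obs()['position']); move_linear(p+[0,0,.04],max_speed=.15)
print(ik(D(0,-.085,.24),Q))
goto(D(0,-.085,.24),Q); st()
move_linear(D(0,-.085,.13),max_speed=.15); move_linear(D(0,-.085,.097),max_speed=.06); sleep(.3); st()
im,d=get_image('wrist'); save('w1',im)
im,d=get_image('side'); save('s1',im[130:250,290:450].repeat(4,0).repeat(4,1))
E
```

```text
[-0.30975447  0.35884425  0.07635782  1.2883099   0.          1.23573458]
t3.88 y=-0.0842 x=0.0002 z=0.2401 F [-0.78  0.53  0.21]
t5.77 y=-0.0851 x=0.0003 z=0.0973 F [-0.3  -0.32 -0.58]
```

View pics/w1.png

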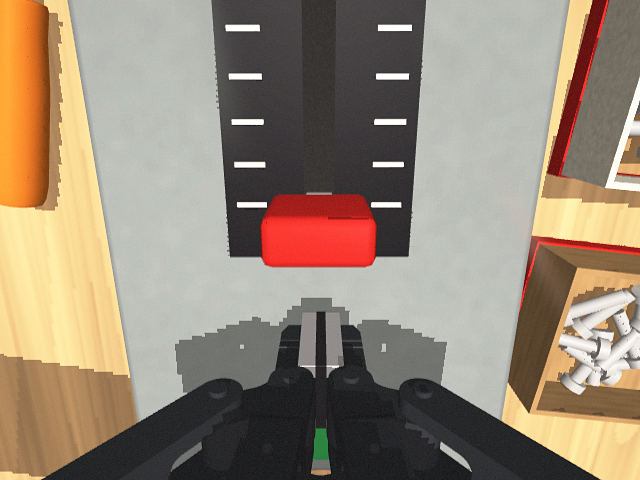

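The wrist view shows the closed fingertips centred behind the red block (320,230), with the ticks to either side and a clear gap to the block. Now a guarded contact.

```bash
python3 - <<'E'
from h import *
print(move_linear(D(0,-.050,.097),max_speed=.015,guard=3)); st()
y0=(np.array(get_obs()['position'])-O)@ey
for k in range(1,8):
    move_linear(D(0,y0+.002*k,.097),max_speed=.02); st()
E
```

```text
True
t7.46 y=-0.0595 x=-0.0002 z=0.0967 F [-0.01 -0.63  0.67]
t7.72 y=-0.0582 x=-0.0002 z=0.0969 F [-0.25 -4.74 -0.01]
t7.97 y=-0.0563 x=-0.0002 z=0.0969 F [-0.26 -5.32 -0.4 ]
t8.22 y=-0.0534 x=-0.0002 z=0.0968 F [-0.63 -2.32 -0.36]
t8.47 y=-0.0506 x=-0.0001 z=0.0969 F [-0.3  -0.24  0.07]
t8.72 y=-0.0491 x=-0.0000 z=0.0970 F [0.06 0.37 0.52]
t8.97 y=-0.0473 x=-0.0000 z=0.0970 F [-0.48 -0.37  0.43]
t9.22 y=-0.0454 x=-0.0000 z=0.0970 F [-0.38 -0.29  0.32]
```

Contact came at y ≈ −0.0595, as expected, and the first click was at about +8 mm. Next I'll go on to the snap into notch 3 (expected at y ≈ −0.0195), stopping no later than −0.015.

```bash
python3 - <<'E'
from h import *
for y in list(np.arange(-.0435,-.0155,.002))+[-.0155]:
    move_linear(D(0,y,.097),max_speed=.02); st()
sleep(.2); st()
im,d=get_image('wrist'); save('w2',im)
E
```

```text
t9.47 y=-0.0437 x=0.0001 z=0.0970 F [-0.76 -0.73 -0.19]
t9.72 y=-0.0422 x=0.0000 z=0.0970 F [-0.6  -5.47 -0.81]
t9.97 y=-0.0403 x=0.0001 z=0.0971 F [-0.28 -5.02 -0.24]
t10.22 y=-0.0373 x=0.0000 z=0.0970 F [-0.16 -2.39  0.16]
t10.47 y=-0.0346 x=-0.0002 z=0.0969 F [-0.67  0.48  0.81]
t10.72 y=-0.0331 x=-0.0001 z=0.0970 F [-0.73  0.2  -0.59]
t10.97 y=-0.0313 x=-0.0000 z=0.0970 F [-0.6   1.45 -0.14]
t11.22 y=-0.0294 x=-0.0000 z=0.0970 F [-0.36 -0.02  0.42]
t11.47 y=-0.0277 x=0.0001 z=0.0970 F [ 0.84 -1.51 -0.73]
t11.72 y=-0.0262 x=0.0000 z=0.0970 F [ 0.41 -4.62 -0.07]
t11.97 y=-0.0242 x=0.0001 z=0.0971 F [ 0.25 -5.12 -0.75]
t12.22 y=-0.0213 x=0.0001 z=0.0970 F [ 0.52 -1.63 -0.58]
t12.47 y=-0.0186 x=-0.0002 z=0.0969 F [ 0.02 -0.49 -0.01]
t12.72 y=-0.0171 x=-0.0000 z=0.0970 F [ 0.81 -0.37  0.73]
t12.97 y=-0.0153 x=0.0000 z=0.0970 F [-0.16  0.54 -0.55]
t13.17 y=-0.0155 x=-0.0000 z=0.0970 F [0.24 0.13 0.21]
```

View pics/w2.png

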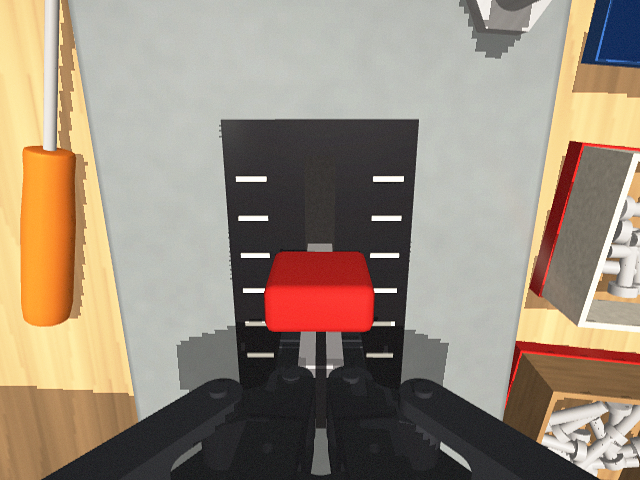

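Three clicks show in the force log. In the picture the stalk (320,247) lines up with the third tick row from the far end (255), which is notch 3. Now I'll back off, rise and press the button.

```bash
python3 - <<'E'
from h import *
move_linear(D(0,-.045,.097),max_speed=.06); move_linear(D(0,-.07,.14),max_speed=.12)
move_linear(D(0,-.135,.14),max_speed=.12); move_linear(D(0,-.135,.100),max_speed=.06); sleep(.3); st()
print(move_linear(D(0,-.135,.0825),max_speed=.012,guard=10)); o=st()
sleep(.3); st()
move_linear(D(0,-.135,.100),max_speed=.03); st()
move_linear(D(0,-.135,.20),max_speed=.15)
for n in('scene','side'): 
    im,d=get_image(n); save(n+'2',im); np.save(n+'2_d.npy',d)
st()
E
```

```text
t16.23 y=-0.1351 x=0.0003 z=0.1004 F [ 0.19 -0.18 -1.02]
True
t17.35 y=-0.1350 x=-0.0000 z=0.0861 F [-0.89  0.41  4.66]
t17.65 y=-0.1350 x=0.0000 z=0.0861 F [-1.89  0.2   4.87]
t18.29 y=-0.1349 x=-0.0003 z=0.0997 F [ 0.26 -0.42  0.22]
t19.21 y=-0.1346 x=-0.0009 z=0.1985 F [-0.06 -0.02  0.42]
```

View pics/scene2.png

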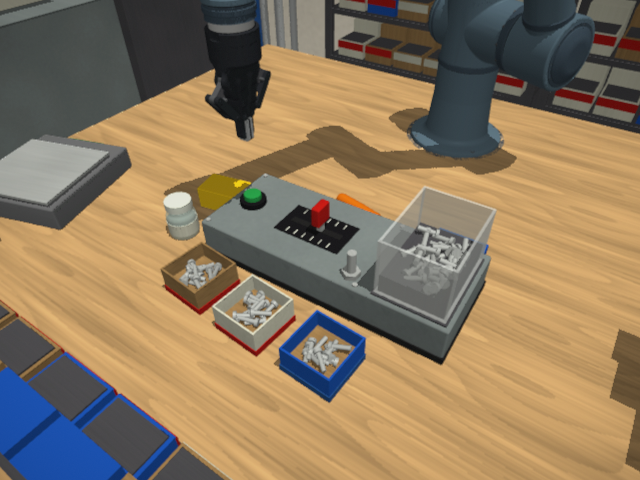

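The press bottomed out at z = 0.0861, about 6 mm of travel, with the guard tripping at 10 N. The picture shows the lever at (320,213), the button up again and everything else undisturbed. One numeric check of the lever displacement, then I'll hand in.

```bash
sed -e "s#pics/{n}.png#pics/{n}2.png#;s#n+'_d.npy'#n+'2_d.npy'#;s#r=(284,188,308,220)#r=(306,194,334,232)#;s#r=(350,190,380,218)#r=(345,195,380,240)#" m.py > m2.py; python3 m2.py | grep -v deck
```

```text
scene green top 156 [ 0.5597 -0.1607  0.0915] [ 0.55936794 -0.1611531   0.09118068] [0.03120503 0.03027831 0.00524895]
 red top 134 [ 0.5562 -0.0182  0.1223] ((0.5550447106361389, -0.019034242257475853), (0.03391385078430176, 0.016333889216184616), 0.7991891503334045) z 0.0698240388141338 0.1248875910762714
 bolt [0.61892944 0.07999161 0.1038943 ] [0.62348591 0.08561781 0.11668022]
side green top 154 [ 0.5558 -0.1597  0.0923] [ 0.55585371 -0.16023318  0.0921832 ] [0.02950146 0.03285884 0.00510105]
 red top 162 [ 0.5523 -0.0171  0.1229] ((0.552524745464325, -0.018589792773127556), (0.03305839002132416, 0.017394332215189934), 1.5759559869766235) z 0.07017125342013542 0.12535533686610228
```

The lever has moved 47.7 mm, which is notch 3. The button is up and the bolt hasn't moved.

```bash
python3 -c "
from workcell import *
print(sign_off())"
```

```text
the job is handed in; nothing more can be done
None
```

The job is handed in: the lever is in the third notch (about 47.7 mm measured), and the button was then pressed about 6 mm and came back up; no bystander looked moved in the last picture, and the robot took about 19 s.

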